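# Show the red diary to the catalogue camera

### The job

The shop is photographing its stock: take the red pocket diary out of the display rack and hold it up in front of the catalogue camera, right way up, its front cover (the one with the gold emblem) centred on and squarely facing the lens, tilted back to match the camera's slightly downward look, with the cover about 12 cm from the lens glass. The job finishes while you are still holding it there, motionless and with nothing else supporting it. Leave the other diaries in the rack, do not disturb the calculator or the stamp, and do not touch the camera.

Things in the scene. Friction and masses are not known exactly. Their poses are not given: they have to be found in the camera images.
- red_diary: red pocket diary, a rigid closed book 85 mm wide (x), 16 thick (y), 130 tall (z), about 0.17 kg, upright in one of the rack's three slots. Origin: centre of its underside; z up to its top edge, x to its spine, y out of its front cover, which has a round gold emblem, 36 mm across, at its centre (back cover, -y: plain). Pinch it across its thickness near the top edge
- red_front (a point): the centre of the red diary's front cover (middle of the gold emblem), 65 mm above the diary's bottom; axes as the diary's
- blue_diary: a dark blue diary of the same size and axes, in another slot; it stays in the rack
- green_diary: a dark green diary of the same size and axes, in another slot; it stays in the rack
- rack: fixed wooden rack, foot 110 x 230 x 12 mm. Origin: centre of its underside; z up. Slots at y = -70, 0, 70 mm, 20 mm wide, their cheeks 75 mm long (x), 5 thick, tops 72 mm above the counter. The diaries stand on the foot, tops at 142 mm, spines to +x, front covers to +y, 54 mm apart. Which diary is in which slot varies
- camera_lens: lens of the catalogue camera, a black barrel 38 mm across before a grey head 66 mm wide, 50 high. Origin: centre of the front glass; x points out along the line of sight, always 20 degrees below horizontal; y is horizontal; z points up, leaning 20 degrees forward. Height above the counter varies, 250 to 320 mm. Things are shown to it 120 mm from the glass
- camera: the stand of the catalogue camera: a dark foot 130 x 150 x 14 mm on the counter and an upright column of 22 mm diameter, 374 mm tall, standing 65 mm behind the lens glass; it looks towards its own -x side. Origin on the counter right below the lens glass; z up
- calculator: a loose grey desk calculator 72 x 118 x 14 mm lying on the counter, keys up. Origin: centre of its underside, z up
- stamp: a loose wooden hand stamp, foot 50 x 36 mm, 72 mm tall with a yellow knob, standing on the counter. Origin: centre of its underside, z up
Things that resemble listed ones, but are neither listed nor needed, are in the scene too. Leave any grey or purple look-alike of the stamp alone.

How it is judged:
By the outcome, as a careful person would: the job done as asked, in the order asked, and still so for the second after the job is handed in, while the arm keeps its last pose, push and grip.
It also fails if it takes over 38 s, if anything falls off the work surface, if the arm or the gripper's body presses on something with over 40 N, if the wrist force passes 120 N, or if a joint passes its speed limit or range.

### The arm

A 7-joint arm with a two-finger parallel gripper is mounted at the origin on the work surface. World frame = base frame: x ahead of the robot, y to its left, z up, the work surface at z = 0. Lengths are in m, angles in rad, forces in N, time in s.
With the tool pointing down it reaches from about 0.425 to 0.875 m from the base axis. Payload 4.7 kg.
Tool frame: the origin (TCP) lies midway between the tips of the shut fingers; the grasp point (between the pads) lies 19 mm behind it; z points along the fingers, y is the line along which they close (so a half turn about z gives the same grasp; the last joint's range is limited). The gripper opens to 85 mm and grips with 20 to 120 N. Pads are 22 mm wide; open, the fingers measure 114 mm over their backs; the gripper's body (76 mm by 85 mm) begins 54 mm behind the grasp point. The pads swing forward as they close: fully open they stand 13 mm farther back than shut.
Start: joints at [1.36, 0.321, -0.07, 1.45, 0.023, 1.371, -0.057], TCP at [0.145, -0.634, 0.231] pointing down, gripper open.
Joint ranges: [-2.86, 2.86], [-0.3, 2.09], [-1.38, 1.24], [0.06, 2.45], [-1.56, 4.7], [0.09, 2.05], [-2.69, 2.69]. Speed limits (rad/s): [2.57, 2.57, 3.14, 3.14, 3.14, 3.14, 3.14].

### API

Orientations are given as a rotation vector (axis times angle).
In Python, from rig import bot, imaging gives the robot as it stands.
- The arm moves only by the tool servo_tool, never from a script. Its argument "increments" is a list of rows, each an object with "fingers": the closure, from 0 (fully open) to 1 (shut); "linear": the shift along the world's x, y, z normalised to -1 to 1, where 1 is 40 cm, a list of three; "dr": the turn, a rotation vector about the world's x, y, z normalised to -1 to 1, where 1 is pi/2 rad, a list of three. A call has 1 to 12 rows; each row is the pose to reach, as a shift and turn from the pose commanded when the call began; what a row does not reach only later rows make up. A row lasts 1/8 s, in which the tool goes at most 62.5 mm and 10.7 degrees, less where a joint would pass 70% of its speed; a pose out of reach is approached as far as the arm can. A call with a number of a shift or a turn outside -1 to 1 is refused whole. A call with a gripper value outside its range is refused whole. The fingers move at their own pace and stop on an object; "squeeze" is the grip in N (left out, the last holds). Time passes only in rows, so rows that repeat a pose let the fingers close. It gives the time, the measured TCP pose, the force, the opening and the grip force at its end, in the units of the state.
- bot.state(): the state, without advancing time (a new reading comes with each control period).
- imaging.snapshot(name): name is "scene" or "top" or "wrist"; returns a dict with "frame" (480x640x3 uint8, blue, green, red), "range_z" (480x640 float32, m along the optical axis (not along the pixel's ray), 0 where there is no reading), "mtx" (3x3 intrinsics, pixels), "pose" (4x4, takes a point from camera to world coordinates). Camera axes: x right, y up, looking along -z (the intrinsics and any distortion apply to the point x, -y, -z); pixel columns grow to the right and rows downward; lengths in m; the calibration is good to about 2 mm. A picture is of the moment at which its call begins.
- bot.finish_job(): hands the job in; it is judged then, once.
The state is a dict: "time": time; "qpos": joint angles; "dq": joint speeds; "tau": joint torques, N m; "tcp_pos": TCP position; "tool_rot": TCP orientation; "ft_force": force on the tool from outside, world axes, zero at the start; "wrist_torque": the same for the moment, N m; "width": finger opening in m; "grasp_force": force on a finger pad.
Only numpy, scipy, OpenCV 4.12 (cv2) and the standard library are available. Lean on these libraries where they do the work, as an engineer would, in place of code of your own. Each camera call takes 0.05 s, during which the arm holds its last target. There are 200 camera calls.

## Working session

There is one attempt and no reset: what is moved stays moved. The work goes in short steps, Python scripts to look and compute and a tool call to move; the robot and the scene stay as the last step left them, time stands still between calls to the robot, and variables do not carry over. Pictures are saved under pics/ and viewed, at most 10 in all, crops included, and the job is handed in when it is done.

Besides the shell and the picture viewer there is one more tool, called after "Call:" as a command line: name --argument value ..., lists and objects as JSON in quotes. servo_tool: Moves the arm, as the interface text tells. Scaled input: -1 to 1 covers 40 cm each way for a shift and pi/2 rad each way for a turn. Its arguments: {"type":"object","properties":{"increments":{"type":"array"},"squeeze":{"type":"number"}},"required":["increments"]}

```bash
mkdir -p pics; ls; python3 - <<'E'
from rig import bot, imaging
import cv2,numpy as np
s=bot.state();print({k:np.round(v,3) for k,v in s.items()})
for n in ("scene","top"):
    d=imaging.snapshot(n);cv2.imwrite(f"pics/{n}0.png",d["frame"]);np.savez(f"/tmp/{n}0.npz",**d)
    print(n,d["mtx"].round(1).tolist(),d["pose"].round(3).tolist(),[k for k in d])
E
```

```text
pics
{'time': np.float64(0.0), 'qpos': array([ 1.36 ,  0.322, -0.07 ,  1.452,  0.023,  1.371, -0.057]), 'dq': array([ 0.001, -0.001, -0.001,  0.001, -0.001,  0.001, -0.   ]), 'tau': array([-1.0000e-03, -4.9360e+01, -3.8300e-01, -3.1434e+01,  1.3000e-02,
        1.1000e-02, -0.0000e+00]), 'tcp_pos': array([ 0.145, -0.633,  0.23 ]), 'tool_rot': array([-3.12 , -0.352,  0.   ]), 'ft_force': array([-0.773,  0.181, -0.326]), 'wrist_torque': array([ 0.021,  0.016, -0.003]), 'grasp_force': np.float64(0.0), 'width': np.float64(0.085)}
scene [[513.0, 0.0, 320.3], [0.0, 513.0, 238.2], [0.0, 0.0, 1.0]] [[0.276, -0.843, 0.462, 1.036], [0.961, 0.249, -0.12, -0.143], [-0.014, 0.477, 0.879, 1.059], [0.0, 0.0, 0.0, 1.0]] ['frame', 'range_z', 'mtx', 'pose']
top [[605.8, 0.0, 317.4], [0.0, 605.8, 246.0], [0.0, 0.0, 1.0]] [[-0.027, 0.985, -0.168, 0.404], [-1.0, -0.028, -0.002, -0.04], [-0.007, 0.168, 0.986, 1.166], [0.0, 0.0, 0.0, 1.0]] ['frame', 'range_z', 'mtx', 'pose']
```

View pics/scene0.png

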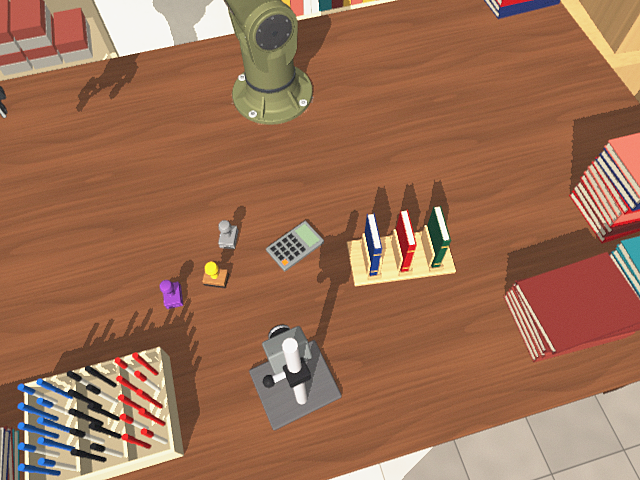

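View pics/top0.png

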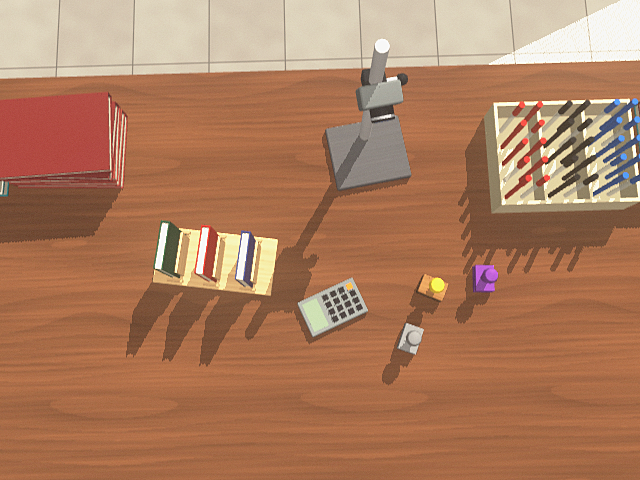

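The scene view shows the rack with blue, red and green diaries (red at about (406,240)), the calculator at (295,245), the yellow-knob stamp at (213,272) and the camera at (290,360). The top view shows red at (207,253), the camera foot at (368,155), the barrel at (383,113), and the spines towards world +x.

```bash
cat > h.py <<'E'
import numpy as np, cv2
def cloud(d):
    K=d["mtx"];z=d["range_z"];v,u=np.mgrid[0:480,0:640]
    p=np.stack([(u-K[0,2])/K[0,0]*z,-(v-K[1,2])/K[1,1]*z,-z,np.ones_like(z)],-1)
    w=(p@d["pose"].T)[...,:3]; w[z<=0]=np.nan; return w
def rect(xy):
    return cv2.minAreaRect((np.asarray(xy)*1000).astype(np.float32))
E
python3 - <<'E'
from h import *
for n in("scene","top"):
    d=dict(np.load(f"/tmp/{n}0.npz"));w=cloud(d);hsv=cv2.cvtColor(d["frame"],cv2.COLOR_BGR2HSV);H,S,V=[hsv[...,i].astype(int) for i in range(3)]
    ok=np.isfinite(w[...,2])&(w[...,0]>.2)&(w[...,0]<.9)
    def rep(name,m):
        p=w[m&ok]
        if len(p)<5: print(n,name,len(p));return
        r=rect(p[:,:2]);print(n,name,len(p),"rect",np.round(r[0],1),np.round(r[1],1),round(r[2],1),"z",np.percentile(p[:,2],[1,50,99]).round(4))
    inr=np.zeros(H.shape,bool)
    if n=="top": inr[215:300,150:280]=1
    else: inr[200:290,345:460]=1
    top=inr&(w[...,2]>.136)
    nl,lab=cv2.connectedComponents(top.astype(np.uint8))
    for i in range(1,nl): rep(f"diarytop{i} px{np.argwhere(lab==i).mean(0).round()} ",lab==i)
    rep("redtop",inr&((H<8)|(H>172))&(S>150)&(V>60)&(w[...,2]>.10))
    rep("foot",inr&(w[...,2]>.006)&(w[...,2]<.018))
    c=np.zeros(H.shape,bool)
    if n=="top": c[30:195,320:415]=1
    else: c[320:430,245:345]=1
    rep("camfoot",c&(abs(w[...,2]-.014)<.006)&(S<80))
    rep("camhigh",c&(w[...,2]>.15)); rep("column top",c&(w[...,2]>.365))
    rep("dark",c&(w[...,2]>.15)&(V<60))
    rep("grey",c&(w[...,2]>.2)&(w[...,2]<.36)&(V>=60)&(S<60))
E
python3 - <<'E'
import cv2,numpy as np
a=cv2.imread("pics/top0.png");b=cv2.imread("pics/scene0.png")
A=cv2.resize(a[30:200,320:420],None,fx=3.5,fy=3.5,interpolation=2);B=cv2.resize(b[310:435,240:350],None,fx=3.5,fy=3.5,interpolation=2)
o=np.zeros((595,740,3),np.uint8);o[:A.shape[0],:A.shape[1]]=A;o[:B.shape[0],352:352+B.shape[1]]=B
cv2.imwrite("pics/crop1.png",o)
E
```

```text
scene diarytop1 px[224. 442.]  292 rect [591.2 232.2] [18.4 86.3] 82.8 z [0.1363 0.1391 0.1437]
scene diarytop2 px[229. 408.]  293 rect [580.3 162.3] [17.1 87.6] 82.2 z [0.1363 0.1394 0.1441]
scene diarytop3 px[232. 374.]  279 rect [568.9  93.1] [16.7 86.7] 81.6 z [0.1361 0.1394 0.1446]
scene redtop 269 rect [580.5 161.9] [17.3 88.3] 81.4 z [0.1011 0.1269 0.1441]
scene foot 2190 rect [583.7 162.1] [231.2 118.8] 82.7 z [0.0066 0.0114 0.0176]
scene camfoot 3270 rect [ 789.7 -140.8] [130.4 149.8] 9.4 z [0.0091 0.0134 0.0179]
scene camhigh 2367 rect [ 801.7 -141.3] [75.4 96.7] 74.6 z [0.1697 0.2818 0.3747]
scene column top 209 rect [ 824.1 -135. ] [20.8 20.9] 89.5 z [0.3666 0.3733 0.3761]
scene dark 457 rect [ 806.7 -156.1] [86.4 71.1] 9.8 z [0.24   0.2636 0.2755]
scene grey 1642 rect [ 802.  -141.4] [75.4 96.1] 74.6 z [0.2402 0.2848 0.3549]
top diarytop1 px[244. 162.]  408 rect [590.  231.2] [17.7 85.5] 81.6 z [0.1361 0.1384 0.1435]
top diarytop2 px[248. 202.]  401 rect [580.4 161. ] [17.2 85.3] 82.0 z [0.1361 0.1386 0.1437]
top diarytop3 px[254. 243.]  405 rect [567.6  92.1] [16.9 84.4] 82.1 z [0.1361 0.1387 0.1444]
top redtop 354 rect [579.8 161. ] [17.5 85.1] 82.0 z [0.1007 0.1312 0.1438]
top foot 2924 rect [586.5 158.9] [230.9 132.9] 79.7 z [0.0063 0.0106 0.0171]
top camfoot 4245 rect [ 788.2 -141.5] [130.  149.8] 9.5 z [0.0082 0.0122 0.0174]
top camhigh 2381 rect [ 800.2 -142. ] [75.7 94.1] 73.7 z [0.2421 0.2854 0.3733]
top column top 203 rect [ 822.8 -135.8] [20.7 21.2] 13.6 z [0.3652 0.3716 0.3747]
top dark 68 rect [ 793.9 -144.4] [68.2 82.9] 82.6 z [0.2381 0.2636 0.2703]
top grey 2018 rect [ 799.5 -141.7] [74.5 91.5] 73.3 z [0.2482 0.2848 0.3562]
```

View pics/crop1.png

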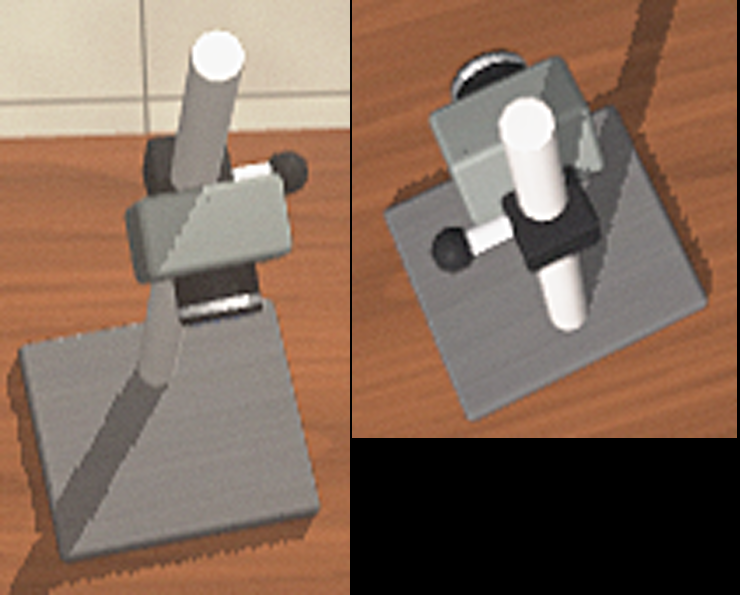

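The crop shows the barrel and its silver rim below the head at about (383,117) in the top view; the column stands behind on the axis of the foot, which is yawed about 9.5°. Next I'll measure the lens in its own axes.

```bash
cat >> h.py <<'E'
from scipy.spatial.transform import Rotation as Ro
def lensR(yaw_deg=9.45):
    a=np.radians(yaw_deg);t=np.radians(20);f=np.array([-np.cos(a),-np.sin(a),0])
    lx=np.cos(t)*f-np.sin(t)*np.array([0,0,1]);lz=np.cos(t)*np.array([0,0,1])+np.sin(t)*f
    return np.stack([lx,np.cross(lz,lx),lz],1)
E
python3 - <<'E'
from h import *
R=lensR();L0=np.array([.7594,-.1461,.28])
for n,(r0,r1,c0,c1) in dict(scene=(320,430,245,345),top=(30,195,320,415)).items():
    d=dict(np.load(f"/tmp/{n}0.npz"));w=cloud(d)
    p=w[r0:r1,c0:c1].reshape(-1,3);f=d["frame"][r0:r1,c0:c1].reshape(-1,3)
    q=(p-L0)@R
    k=(p[:,2]>.15)&(abs(q[:,1])<.05)&(q[:,0]>-.1);q=q[k]*1000
    print(n,"front x max",np.percentile(q[:,0],[99,99.7,100]).round(1))
    for a in range(-70,15,6):
        s=q[(q[:,0]>=a)&(q[:,0]<a+6)]
        if len(s): print(a,len(s),"y",np.percentile(s[:,1],[2,98]).round(1),"z",np.percentile(s[:,2],[2,50,98]).round(1))
E
```

```text
scene front x max [6.1 8.  9.4]
-70 162 y [-16.5  17.3] z [-72.  -41.3 -12.1]
-64 79 y [-17.6  48.9] z [-54.9 -40.1 -28.1]
-58 148 y [-17.2  48.9] z [-55.6 -46.7 -35.3]
-52 520 y [-31.2  44.9] z [-48.3 -25.1  -2. ]
-46 125 y [-33.   44.4] z [-45.4  -2.6   0.2]
-40 97 y [-30.9  31.9] z [-1.264e+02 -2.300e+00 -1.000e-01]
-34 136 y [-31.8  32.2] z [-142.3   -2.1    0.2]
-28 137 y [-31.1  31.1] z [-145.    -1.9    0.3]
-22 126 y [-31.4  31.8] z [-4.9 -1.9  0.3]
-16 34 y [-30.9  28.6] z [-5.8 -3.3 -1.1]
-10 32 y [-12.   11.9] z [-12.5  -9.   -7.1]
-4 69 y [-16.7  16.1] z [-18.7 -10.   -7. ]
2 58 y [-16.8  17.8] z [-21.8 -10.2  -7.2]
8 8 y [-13.7  11.3] z [-16.  -11.3  -8.5]
top front x max [ 9.  10.2 10.7]
-70 119 y [-17.4   9.2] z [-59.4  13.1  32.5]
-64 114 y [-17.6  17.8] z [-64.5  -6.9  13.5]
-58 159 y [-17.5  48.6] z [-61.8 -38.7  -1.9]
-52 128 y [-27.1  48. ] z [-49.8 -25.4  -2.4]
-46 196 y [-32.4  47.7] z [-48.8  -4.1  -0.2]
-40 189 y [-32.5  31.4] z [-39.1  -3.7   0.1]
-34 184 y [-32.4  30.9] z [-34.8  -3.9  -0.6]
-28 183 y [-32.4  31.5] z [-38.   -3.9  -0.3]
-22 185 y [-32.4  31.7] z [-33.2  -3.3   0.1]
-16 173 y [-31.8  29.5] z [-135.9   -5.9   -1.5]
-10 97 y [-17.5  17.1] z [-36.  -12.4  -7.9]
-4 91 y [-17.6  17.3] z [-25.2 -12.4  -6.9]
2 95 y [-18.1  18.7] z [-24.7 -12.4  -7. ]
8 41 y [-17.   15.8] z [-27.1 -13.9  -9.4]
```

Call:
servo_tool --increments '[{"linear": [0.69, 0.83, 0.1], "dr": [0, 0, 0.88], "fingers": 0.4}, {"linear": [0.69, 0.83, 0.1], "dr": [0, 0, 0.88], "fingers": 0.4}, {"linear": [0.69, 0.83, 0.1], "dr": [0, 0, 0.88], "fingers": 0.4}, {"linear": [0.69, 0.83, 0.1], "dr": [0, 0, 0.88], "fingers": 0.4}, {"linear": [0.69, 0.83, 0.1], "dr": [0, 0, 0.88], "fingers": 0.4}, {"linear": [0.69, 0.83, 0.1], "dr": [0, 0, 0.88], "fingers": 0.4}, {"linear": [0.69, 0.83, 0.1], "dr": [0, 0, 0.88], "fingers": 0.4}, {"linear": [0.69, 0.83, 0.1], "dr": [0, 0, 0.88], "fingers": 0.4}, {"linear": [0.69, 0.83, 0.1], "dr": [0, 0, 0.88], "fingers": 0.4}, {"linear": [0.69, 0.83, 0.1], "dr": [0, 0, 0.88], "fingers": 0.4}]'

```text
time: 1.35
tcp_pos: [0.4201, -0.3024, 0.2709]
tool_rot: [-2.184, -2.258, 0.0]
ft_force: [-0.5, 0.4, 0.5]
width: 0.0513
grasp_force: 0.0
```

Call:
servo_tool --increments '[{"linear": [0.39, 1.0, 0], "dr": [0, 0, 0.886], "fingers": 0.45}, {"linear": [0.39, 1.0, 0], "dr": [0, 0, 0.886], "fingers": 0.45}, {"linear": [0.39, 1.0, 0], "dr": [0, 0, 0.886], "fingers": 0.45}, {"linear": [0.39, 1.0, 0], "dr": [0, 0, 0.886], "fingers": 0.45}, {"linear": [0.39, 1.0, 0], "dr": [0, 0, 0.886], "fingers": 0.45}, {"linear": [0.39, 1.0, 0], "dr": [0, 0, 0.886], "fingers": 0.45}, {"linear": [0.39, 1.0, 0], "dr": [0, 0, 0.886], "fingers": 0.45}, {"linear": [0.39, 1.0, 0], "dr": [0, 0, 0.886], "fingers": 0.45}, {"linear": [0.39, 1.0, 0], "dr": [0, 0, 0.886], "fingers": 0.45}, {"linear": [0.39, 1.0, 0], "dr": [0, 0, 0.886], "fingers": 0.45}]'

```text
time: 2.6
tcp_pos: [0.577, 0.0965, 0.2711]
tool_rot: [-0.231, -3.133, 0.001]
ft_force: [-1.5, -0.4, 0.2]
width: 0.047
grasp_force: 0.0
```

```bash
python3 - <<'E'
from h import *
from rig import bot,imaging
s=bot.state();print(s["time"],s["tcp_pos"].round(4),s["tool_rot"].round(3),s["qpos"].round(2),s["width"])
d=imaging.snapshot("wrist");cv2.imwrite("pics/wrist1.png",d["frame"]);print(d["pose"].round(3).tolist())
w=cloud(d);hsv=cv2.cvtColor(d["frame"],cv2.COLOR_BGR2HSV);H,S,V=[hsv[...,i].astype(int) for i in range(3)]
top=(abs(w[...,2]-.141)<.006).astype(np.uint8)
n,lab,st,ce=cv2.connectedComponentsWithStats(top)
for i in range(1,n):
    if st[i,4]>300:
        p=w[lab==i];r=rect(p[:,:2]);print(ce[i].round(),st[i,4],np.round(r[0],1),np.round(r[1],1),round(r[2],1),np.median(p[:,2]).round(4))
E
```

```text
2.6 [0.577  0.0965 0.2711] [-2.310e-01 -3.133e+00  1.000e-03] [ 0.54  0.27 -0.9   1.53  0.21  1.44  1.05] 0.047020259205206555
[[0.146, -0.953, -0.264, 0.509], [0.989, 0.141, 0.04, 0.108], [-0.001, -0.267, 0.964, 0.414], [0.0, 0.0, 0.0, 1.0]]
[307. 214.] 2372 [566.1  93.3] [15.8 84.8] 81.7 0.1393
[400. 215.] 2578 [578.  162.7] [16.6 84.8] 81.9 0.1394
[494. 215.] 2851 [588.5 232.8] [17.5 85.4] 82.1 0.1393
```

View pics/wrist1.png

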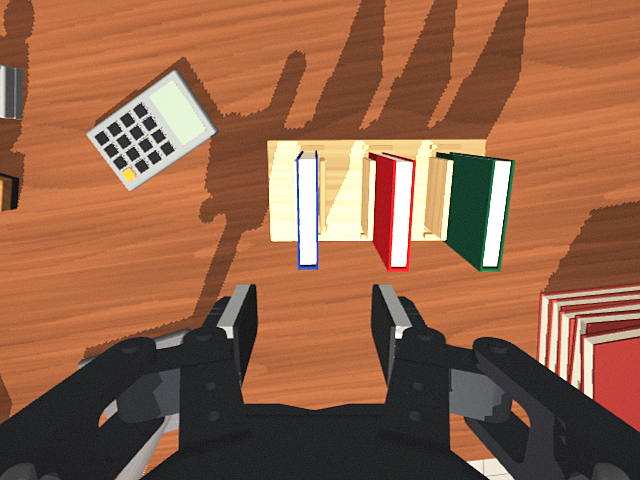

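The wrist view shows the red diary's top at (400,215), with a plain cover on the −y side and the spine towards +x. Its position agrees with the other views to about 2 mm. Going over it and down.

Call:
servo_tool --increments '[{"linear": [0.005, 0.1, 0], "dr": [0, 0, 0], "fingers": 0.45}, {"linear": [0.005, 0.16, 0], "dr": [0, 0, 0], "fingers": 0.45}, {"linear": [0.005, 0.16, 0], "dr": [0, 0, 0], "fingers": 0.45}, {"linear": [0.005, 0.16, -0.1], "dr": [0, 0, 0], "fingers": 0.45}, {"linear": [0.005, 0.16, -0.2], "dr": [0, 0, 0], "fingers": 0.45}, {"linear": [0.005, 0.16, -0.28], "dr": [0, 0, 0], "fingers": 0.45}, {"linear": [0.005, 0.16, -0.35], "dr": [0, 0, 0], "fingers": 0.45}, {"linear": [0.005, 0.16, -0.4], "dr": [0, 0, 0], "fingers": 0.45}, {"linear": [0.005, 0.16, -0.42], "dr": [0, 0, 0], "fingers": 0.45}, {"linear": [0.005, 0.16, -0.42], "dr": [0, 0, 0], "fingers": 0.45}]'

```text
time: 3.9
tcp_pos: [0.5791, 0.1619, 0.1035]
tool_rot: [0.225, 3.133, -0.0]
ft_force: [0.6, -0.3, 0.7]
width: 0.047
grasp_force: 0.0
```

Call:
servo_tool --increments '[{"linear": [0, 0, 0], "dr": [0, 0, 0], "fingers": 0.7}, {"linear": [0, 0, 0], "dr": [0, 0, 0], "fingers": 1}, {"linear": [0, 0, 0], "dr": [0, 0, 0], "fingers": 1}, {"linear": [0, 0, 0], "dr": [0, 0, 0], "fingers": 1}, {"linear": [0, 0, 0], "dr": [0, 0, 0], "fingers": 1}, {"linear": [0, 0, 0], "dr": [0, 0, 0], "fingers": 1}]' --squeeze 40

```text
time: 4.65
tcp_pos: [0.5796, 0.1625, 0.1044]
tool_rot: [0.224, 3.132, 0.0]
ft_force: [-0.8, -0.9, 6.2]
width: 0.0152
grasp_force: 40.0
```

```bash
python3 - <<'E'
from rig import bot
s=bot.state();print({k:s[k].round(4) for k in("time","tcp_pos","tool_rot","qpos","ft_force","wrist_torque","width","grasp_force")})
E
```

```text
Traceback (most recent call last):
AttributeError: 'float' object has no attribute 'round'
```

Call:
servo_tool --increments '[{"linear": [0, 0, 0.03], "dr": [0, 0, 0], "fingers": 1}, {"linear": [0, 0, 0.09], "dr": [0, 0, 0], "fingers": 1}, {"linear": [0, 0, 0.17], "dr": [0, 0, 0], "fingers": 1}, {"linear": [0, 0, 0.26], "dr": [0, 0, 0], "fingers": 1}, {"linear": [0, 0, 0.35], "dr": [0, 0, 0], "fingers": 1}, {"linear": [0, 0, 0.41], "dr": [0, 0, 0], "fingers": 1}, {"linear": [0, 0, 0.45], "dr": [0, 0, 0], "fingers": 1}, {"linear": [0, 0, 0.45], "dr": [0, 0, 0], "fingers": 1}]'

```text
time: 5.65
tcp_pos: [0.5791, 0.1627, 0.2841]
tool_rot: [0.224, 3.132, 0.001]
ft_force: [0.0, 0.7, -1.9]
width: 0.0158
grasp_force: 39.2
```

```bash
python3 - <<'E'
from h import *
from rig import bot,imaging
s=bot.state();print({k:np.round(s[k],4).tolist() for k in("time","tcp_pos","tool_rot","qpos","ft_force","wrist_torque","width","grasp_force")})
T=Ro.from_rotvec(s["tool_rot"]).as_matrix()
# diary in hand
for n in("scene","top"):
    d=imaging.snapshot(n);w=cloud(d);hsv=cv2.cvtColor(d["frame"],cv2.COLOR_BGR2HSV);H,S,V=[hsv[...,i].astype(int) for i in range(3)]
    m=((H<8)|(H>172))&(S>150)&(V>50)&(np.linalg.norm(w-s["tcp_pos"],axis=-1)<.14)
    q=(w[m]-s["tcp_pos"])@T*1000
    print(n,len(q),"tool-frame red pct 1,50,99",np.percentile(q,[1,50,99],axis=0).round(1).tolist())
R=lensR();L=np.array([.7594,-.1461,.28])+R@[.0101,0,-.0277]
C=L+.12*R[:,0];Rd=np.stack([np.cross(-R[:,0],R[:,2]),-R[:,0],R[:,2]],1)
Tt=Rd@np.diag([-1,1,-1]);P=C-.008*Rd[:,1]+.026*Rd[:,2]
print("L",L.round(4),"C",C.round(4),"P",P.round(4),"Rot",Ro.from_matrix(Tt).as_rotvec().round(4))
dr=Ro.from_matrix(Tt@T.T).as_rotvec();print("lin",((P-s["tcp_pos"])/.4).round(3),"dr",(dr/(np.pi/2)).round(3))
E
```

```text
{'time': 5.65, 'tcp_pos': [0.5791, 0.1627, 0.2841], 'tool_rot': [0.2237, 3.1323, 0.0009], 'qpos': [0.4204, 0.314, -0.9214, 1.4731, 0.2499, 1.4761, 0.9277], 'ft_force': [0.0163, 0.6871, -1.926], 'wrist_torque': [0.0028, -0.0025, 0.0046], 'width': 0.0158, 'grasp_force': 39.1546}
scene 853 tool-frame red pct 1,50,99 [[-44.6, -8.4, -38.3], [-28.6, -7.1, 31.2], [39.5, 8.3, 90.8]]
top 167 tool-frame red pct 1,50,99 [[-41.9, -34.9, -111.8], [-1.7, -9.1, 53.9], [16.0, -8.1, 93.7]]
L [ 0.7594 -0.1461  0.2505] C [ 0.6482 -0.1646  0.2095] P [ 0.632  -0.1673  0.2312] Rot [1.8686 2.2054 0.3889]
lin [ 0.132 -0.825 -0.132] dr [ 0.17  -0.165 -0.795]
```

The diary is out and held squarely (top 38 mm above the TCP, bottom 91 mm below). Moving to a spot backed off from the lens.

Call:
servo_tool --increments '[{"linear": [0, -0.03, 0], "dr": [0.005, -0.005, -0.024], "fingers": 1}, {"linear": [0, -0.085, 0], "dr": [0.017, -0.017, -0.08], "fingers": 1}, {"linear": [0, -0.17, 0], "dr": [0.034, -0.033, -0.16], "fingers": 1}, {"linear": [0, -0.27, 0], "dr": [0.054, -0.053, -0.254], "fingers": 1}, {"linear": [0, -0.38, 0], "dr": [0.077, -0.074, -0.358], "fingers": 1}, {"linear": [0, -0.49, -0.01], "dr": [0.099, -0.096, -0.461], "fingers": 1}, {"linear": [0, -0.59, -0.02], "dr": [0.119, -0.116, -0.557], "fingers": 1}, {"linear": [-0.005, -0.69, -0.03], "dr": [0.139, -0.135, -0.652], "fingers": 1}, {"linear": [-0.005, -0.78, -0.045], "dr": [0.156, -0.152, -0.731], "fingers": 1}, {"linear": [-0.005, -0.83, -0.055], "dr": [0.167, -0.162, -0.779], "fingers": 1}, {"linear": [-0.005, -0.845, -0.055], "dr": [0.17, -0.165, -0.795], "fingers": 1}, {"linear": [-0.005, -0.845, -0.055], "dr": [0.17, -0.165, -0.795], "fingers": 1}]'

```text
time: 7.25
tcp_pos: [0.5771, -0.1746, 0.2614]
tool_rot: [1.867, 2.209, 0.39]
ft_force: [-0.5, -0.2, -2.5]
width: 0.0157
grasp_force: 39.4
```

```bash
cat > chk.py <<'E'
from h import *
from rig import bot,imaging
import sys
s=bot.state();print({k:np.round(s[k],4).tolist() for k in("time","tcp_pos","tool_rot","qpos","ft_force","wrist_torque","width","grasp_force")})
T=Ro.from_rotvec(s["tool_rot"]).as_matrix()
R=lensR();L=np.array([.7594,-.1461,.28])+R@[.0101,0,-.0277]
for n in("scene","top"):
    d=imaging.snapshot(n);cv2.imwrite(f"pics/{n}_{sys.argv[1]}.png",d["frame"]);np.savez(f"/tmp/{n}_{sys.argv[1]}.npz",**d)
    w=cloud(d);hsv=cv2.cvtColor(d["frame"],cv2.COLOR_BGR2HSV);H,S,V=[hsv[...,i].astype(int) for i in range(3)]
    near=np.linalg.norm(w-s["tcp_pos"],axis=-1)<.14
    red=near&((H<8)|(H>172))&(S>150)&(V>50); gold=near&(H>15)&(H<35)&(S>90)&(V>110)
    for nm,m in(("red",red),("gold",gold)):
        if m.sum()<15: print(n,nm,m.sum());continue
        q=(w[m]-s["tcp_pos"])@T*1000;l=(w[m]-L)@R*1000
        print(n,nm,m.sum(),"tool",np.percentile(q,[1,50,99],axis=0).round(1).tolist(),"lens",np.percentile(l,[1,50,99],axis=0).round(1).tolist())
        if nm=="red":
            f=(abs(q[:,1]-np.percentile(q[:,1],90))<4);
            A=np.c_[l[f][:,1:],np.ones(f.sum())];c=np.linalg.lstsq(A,l[f][:,0],rcond=None)[0];print("  cover plane slopes deg",np.degrees(np.arctan(c[:2])).round(2),"dist",c[2].round(1),f.sum())
C=L+.12*R[:,0];Rd=np.stack([np.cross(-R[:,0],R[:,2]),-R[:,0],R[:,2]],1)
Tt=Rd@np.diag([-1,1,-1]);P=C-.008*Rd[:,1]+.026*Rd[:,2]
print("lin",((P-s["tcp_pos"])/.4).round(4),"dr",(Ro.from_matrix(Tt@T.T).as_rotvec()/(np.pi/2)).round(4))
E
python3 chk.py a
```

```text
{'time': 7.25, 'tcp_pos': [0.5771, -0.1746, 0.2614], 'tool_rot': [1.8672, 2.2092, 0.3901], 'qpos': [0.9622, 0.0132, -0.6102, 1.7908, -0.1905, 1.0439, 0.5919], 'ft_force': [-0.5059, -0.2175, -2.4656], 'wrist_torque': [-0.0831, 0.4862, 0.0161], 'width': 0.0157, 'grasp_force': 39.3942}
scene red 2171 tool [[-41.5, -5.9, -37.6], [-2.0, 8.3, 28.8], [42.3, 11.5, 91.6]] lens [[158.2, -44.2, -18.3], [161.4, 0.1, 44.6], [175.4, 39.6, 110.9]]
  cover plane slopes deg [-0.16 -0.18] dist 161.4 2053
scene gold 156 tool [[-16.7, 6.5, 9.9], [-0.3, 9.2, 25.1], [16.9, 12.6, 43.9]] lens [[157.1, -18.8, 29.4], [160.5, -1.6, 48.2], [163.2, 14.8, 63.4]]
top red 378 tool [[-6.4, -7.2, -38.2], [26.4, 8.1, 26.5], [42.7, 9.4, 91.5]] lens [[160.3, -44.5, -18.1], [161.6, -28.2, 46.9], [177.0, 4.4, 111.6]]
  cover plane slopes deg [-0.51 -0.06] dist 161.4 356
top gold 11
lin [ 0.1372  0.0182 -0.0756] dr [-0.0009 -0.0007 -0.0017]
```

Call:
servo_tool --increments '[{"linear": [0.01, 0.002, -0.008], "dr": [0, 0, 0], "fingers": 1}, {"linear": [0.035, 0.005, -0.02], "dr": [0, 0, 0], "fingers": 1}, {"linear": [0.065, 0.009, -0.036], "dr": [0, 0, 0], "fingers": 1}, {"linear": [0.095, 0.013, -0.052], "dr": [0, 0, 0], "fingers": 1}, {"linear": [0.12, 0.016, -0.065], "dr": [0, 0, 0], "fingers": 1}, {"linear": [0.133, 0.018, -0.072], "dr": [0, 0, 0], "fingers": 1}, {"linear": [0.137, 0.018, -0.074], "dr": [0, 0, 0], "fingers": 1}, {"linear": [0.137, 0.018, -0.074], "dr": [0, 0, 0], "fingers": 1}, {"linear": [0.137, 0.018, -0.074], "dr": [0, 0, 0], "fingers": 1}, {"linear": [0.137, 0.018, -0.074], "dr": [0, 0, 0], "fingers": 1}]'

```text
time: 8.6
tcp_pos: [0.6316, -0.1687, 0.2321]
tool_rot: [1.869, 2.207, 0.389]
ft_force: [-0.2, 0.3, -2.1]
width: 0.0153
grasp_force: 39.3
```

```bash
python3 chk.py b; python3 - <<'E'
from h import *
# recheck camera foot/column/head in the fresh pictures, and rack diaries
a=cv2.imread("pics/scene_b.png");b=cv2.imread("pics/top_b.png")
o=np.zeros((560,800,3),np.uint8);A=cv2.resize(a[190:440,200:470],(400,370),interpolation=2);B=cv2.resize(b[30:350,140:500],(400,356),interpolation=2)
o[:370,:400]=A;o[:356,400:]=B;cv2.imwrite("pics/crop_b.png",o)
E
```

```text
{'time': 8.6, 'tcp_pos': [0.6316, -0.1687, 0.2321], 'tool_rot': [1.8686, 2.2066, 0.3889], 'qpos': [0.8896, 0.1533, -0.6376, 1.7257, -0.0661, 0.9766, 0.466], 'ft_force': [-0.1947, 0.3345, -2.095], 'wrist_torque': [-0.0995, 0.5234, 0.0271], 'width': 0.0153, 'grasp_force': 39.3363}
scene red 2033 tool [[-41.4, -6.2, -37.7], [-2.7, 8.2, 29.7], [42.0, 11.4, 91.9]] lens [[116.9, -40.8, -64.9], [120.1, 4.0, -2.6], [134.4, 42.7, 64.8]]
  cover plane slopes deg [-0.02 -0.16] dist 120.0 1954
scene gold 148 tool [[-16.4, 6.7, 9.6], [-0.2, 9.1, 25.8], [17.0, 12.1, 44.1]] lens [[116.2, -15.7, -17.1], [119.2, 1.5, 1.3], [121.6, 17.6, 17.4]]
top red 246 tool [[-5.3, -8.1, -37.8], [27.5, 7.6, 25.5], [42.0, 8.6, 91.2]] lens [[119.7, -40.7, -64.2], [120.8, -26.1, 1.5], [136.4, 6.6, 64.8]]
  cover plane slopes deg [-0.61 -0.14] dist 120.5 231
top gold 9
lin [ 0.001   0.0035 -0.0022] dr [-0.0003 -0.0005 -0.0004]
```

View pics/crop_b.png

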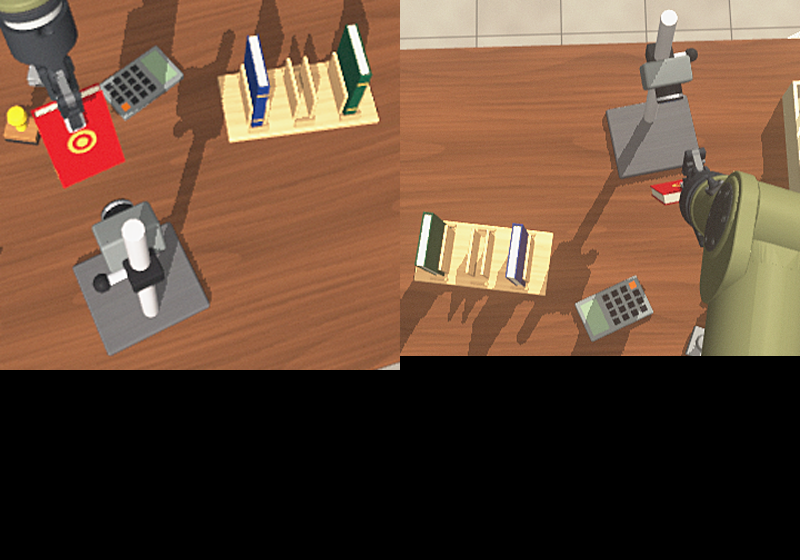

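The picture shows the red cover with its emblem (82,140 in the crop) facing the lens, and the other items untouched. It measures 120 mm away, within 0.6° of square and about 1 mm off centre. I'll trim that, let it settle and hand in.

Call:
servo_tool --increments '[{"linear": [0.001, 0.003, -0.001], "dr": [0, 0, 0], "fingers": 1}, {"linear": [0.001, 0.003, -0.001], "dr": [0, 0, 0], "fingers": 1}, {"linear": [0.001, 0.003, -0.001], "dr": [0, 0, 0], "fingers": 1}, {"linear": [0.001, 0.003, -0.001], "dr": [0, 0, 0], "fingers": 1}, {"linear": [0.001, 0.003, -0.001], "dr": [0, 0, 0], "fingers": 1}, {"linear": [0.001, 0.003, -0.001], "dr": [0, 0, 0], "fingers": 1}, {"linear": [0.001, 0.003, -0.001], "dr": [0, 0, 0], "fingers": 1}, {"linear": [0.001, 0.003, -0.001], "dr": [0, 0, 0], "fingers": 1}]'

```text
time: 9.7
tcp_pos: [0.6321, -0.1673, 0.2314]
tool_rot: [1.869, 2.207, 0.389]
ft_force: [0.8, -0.8, -2.6]
width: 0.0156
grasp_force: 39.3
```

```bash
python3 chk.py c | grep -v "top" ; python3 -c "
from rig import bot
print(abs(bot.state()['dq']).max()); print(bot.finish_job())"
```

```text
{'time': 9.7, 'tcp_pos': [0.6321, -0.1673, 0.2314], 'tool_rot': [1.8687, 2.2073, 0.3893], 'qpos': [0.8876, 0.1543, -0.6384, 1.7262, -0.0649, 0.9754, 0.4632], 'ft_force': [0.8332, -0.7631, -2.5985], 'wrist_torque': [-0.07, 0.5508, 0.0677], 'width': 0.0156, 'grasp_force': 39.337}
scene red 2026 tool [[-41.6, -5.8, -37.6], [-3.0, 8.2, 29.0], [42.1, 11.0, 91.8]] lens [[116.9, -42.1, -65.7], [119.6, 2.8, -2.9], [133.6, 41.5, 63.7]]
  cover plane slopes deg [-0.03 -0.21] dist 119.6 1941
scene gold 146 tool [[-16.4, 6.2, 10.2], [0.3, 9.1, 25.4], [17.3, 11.3, 44.5]] lens [[116.6, -17.4, -18.4], [118.8, -0.4, 0.7], [121.7, 16.3, 15.9]]
  cover plane slopes deg [-0.59 -0.1 ] dist 120.0 227
lin [-0.0003 -0.0001 -0.0005] dr [-0.0006 -0.0007 -0.0007]
0.002155879806905633
the job is handed in; nothing more can be done
None
```

The job is handed in at about 10 s: the arm is holding the red diary still and right way up, its emblem centred on the lens to about 1 mm, 120 mm from the glass and within about 0.6° of square by my measurements; the judged result was not reported back.

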